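Load the setting blade and shut the vice guard

TASK

Take the flat setting blade out of its wooden block and lower it between the open jaws of the vice inside the sheet-steel guard until it rests on the vice bed, without dropping it. Then push the guard's hinged door shut until it snaps home on its catch. Leave the oil bottle, the tin and the wrench where they are.

Things in the scene. Friction and masses are not known exactly. Their poses are not given: they have to be found in the camera images.
- guard: Fixed open-topped grey sheet-steel guard, 240 x 240 x 130 mm high, a steel vice in its middle. Origin: centre of underside. Walls 4 mm thick on -x, +x, +y sides; door on the -y side. The vice's two fixed open jaws are 120 mm long in x, 30 mm thick, tops 110 mm above the bench; the gap between them is 14 mm wide (y = -7 to 7 mm), runs along x through the guard's centre, 50 mm deep to the bed.
- vise_bed (a point): Point on the vice bed at the middle of the jaw gap, 60 mm above the bench; axes as the guard's (x along the gap, y across it).
- door (a joint): Angle of the guard's door (rad) about its upright hinge: 0 = shut, grows as it opens to the guard's -y side, up to 1.5. Starts at 0.6 to 1.1; stays where it is left. Near shut a sprung roller catch resists with several newtons: from about 0.1 rad, crest at about 0.05 rad, then the door snaps to 0 and is held there.
- door_hinge (a point): On the hinge axis (guard x = 115, y = -120 mm), 72 mm above the bench. Axes turn with the door and equal the guard's when shut: x from free end to hinge, -y out of its outer face. The door runs 216 mm from the hinge along -x, 12 mm thick (outer face y = -6 mm), 14 to 130 mm above the bench; catch nose at its free end; upright bar pull, 25 mm out from the face, 195 mm from the hinge.
- door_push (a point): Good point to push: on the door's outer face, 140 mm from the hinge, 109 mm above the bench. Axes as door_hinge.
- blade: Loose flat steel setting blade with a black grip on top, 250 g or so, standing upright. Origin: centre of its lower end. z up along it, x along its 60 mm width, y through its 8 mm thickness; steel part 86 mm high (the lowest 8 mm thinned to 5 mm x 56 mm). The grip is 50 mm (x) x 16 mm (y) x 46 mm, from 84 to 130 mm above the origin.
- blade_tip (a point): Centre of the blade's lower end (the blade's origin); axes as the blade's.
- blade_grip (a point): Centre of the blade's black grip, 107 mm above its lower end; take it across its 16 mm thickness (blade y). Axes as the blade's.
- stand: Fixed wooden block 110 (x) x 90 (y) x 60 mm high. Origin: centre of its underside. Its slot, 66 x 12 mm and 45 mm deep, open at the top and running along x, holds the blade at the start.
- oil: Bystander: upright grey plastic oil bottle, diameter 68 mm, 120 mm tall, origin at centre of its base. It and the wooden block change places.
- tin: Bystander: upright tin can, diameter 84 mm, 90 mm tall, origin at centre of its base, to the right of the robot.
- wrench: Bystander: steel wrench 180 mm long lying on the bench left of the wooden block, along its own x; origin on its underside.

How it is judged:
On the way, in this order (a step that is already met when the one before it is completed fails the run):
1. The blade is lowered between the vice jaws while still gripped: its lower end within 12 mm of the vice bed (z of blade_tip in the frame of vise_bed below 0.012 m and x of blade_tip in the frame of vise_bed between -0.03 and 0.03 m and y of blade_tip in the frame of vise_bed between -0.012 and 0.012 m and contact force between blade and the fingers above 0.5 N), for 0.05 s.
2. The blade is released and stands between the jaws, its lower end on the vice bed (within 4 mm) (z of blade_tip in the frame of vise_bed below 0.004 m and x of blade_tip in the frame of vise_bed between -0.03 and 0.03 m and y of blade_tip in the frame of vise_bed between -0.012 and 0.012 m and angle between blade's own z axis and vertical below 0.25 rad and angle between the x axis of blade and the x axis of guard, either way round below 0.25 rad and contact force between blade and the fingers below 0.3 N), for 0.2 s.
3. After that the door is pushed shut past its catch, to within 0.02 rad of fully closed (value of joint door below 0.02 rad), for 0.3 s.
At the end, for the whole second after the job is handed in: Blade released, at rest between the jaws: lower end within 4 mm of the bed, 30 mm of centre along the gap, leaning and turned off the gap under 0.25 rad (14 deg). Door at rest within 0.02 rad of shut, held by its catch. Bottle, tin and wrench moved under 30 mm, none knocked over (all of step 2 and value of joint door below 0.02 rad and velocity of joint door between -0.05 and 0.05 rad/s and linear speed of blade below 0.03 m/s); the robot touches nothing.
It fails at once if A bystander (oil bottle, tin or wrench) is moved by more than 30 mm (distance of any of oil, tin, wrench from where it was at the start of the episode above 0.03 m).
It fails at once if The oil bottle or tin is knocked over (tilted by more than 0.5 rad) (angle between any of oil, tin's own z axis and vertical above 0.5 rad).
It also fails if it takes over 54 s, if anything falls off the work surface, if the arm or the gripper's body presses on something with over 40 N, if the wrist force passes 120 N, or if a joint passes its speed limit or range.

ROBOT

A 6-joint arm with a two-finger parallel gripper is mounted at the origin on the work surface. World frame = base frame: x ahead of the robot, y to its left, z up, the work surface at z = 0. Lengths are in m, angles in rad, forces in N, time in s.
With the tool pointing down it reaches from about 0.3 to 0.75 m from the base axis. Payload 8.5 kg.
Tool frame: the origin (TCP) lies at the very end of the fingers, on their centre line; the grasp point (between the pads) lies 19 mm behind it; z points along the fingers, y is the line along which they close (so a half turn about z gives the same grasp; the last joint's range is limited). The gripper opens to 88 mm and grips with 3 to 60 N. Pads are 18 mm wide; open, the fingers measure 123 mm over their backs; the gripper's body (75 mm by 187 mm) begins 45 mm behind the grasp point.
Start: joints at [1.066, 0.381, 1.297, -0, 1.464, -0.215], TCP at [0.157, 0.527, 0.239] pointing down, gripper open.
Joint ranges: [-3.11, 3.11], [-0.89, 2.33], [0.22, 2.48], [-1.42, 4.56], [0.17, 2.85], [-2.88, 2.88]. Speed limits (rad/s): [2.39, 2.39, 3.14, 3.14, 3.14, 3.14].

INTERFACE

Orientations are given as a rotation vector (axis times angle).
In Python, from bench import ctrl, cams gives the robot as it stands. The module is installed in compiled form; this text tells all that it offers.
- The arm moves only by the tool jog_arm, never from a script. Its argument "series" is a list of rows, each a list of 3 entries, a list of its own where there are three numbers: the finger opening in cm, from 0 to 8.81, then the shift along the world's x, y, z in cm, then the turn about the world's z in rad. In form: [[fingers, [tx, ty, tz], spin], ...]. A call has 1 to 20 rows; each row shifts and turns the commanded pose from where the row before left it; what a row does not reach is not made up. A row lasts 1/8 s, in which the tool goes at most 62.5 mm and 10.7 degrees, less where a joint would pass 70% of its speed; a pose out of reach is approached as far as the arm can. A call with a gripper value outside its range is refused whole. The fingers move at their own pace and stop on an object; "grip_force" is the grip in N (left out, the last holds). Time passes only in rows, so rows that do not move let the fingers close. It gives the time, the measured TCP pose, the force, the opening and the grip force at its end, in the units of the state.
- ctrl.observe(): the state, without advancing time (a new reading comes with each control period).
- cams.capture(name): name is "scene" or "top" or "wrist"; returns a dict with "image" (420x560x3 uint8, blue, green, red), "intrinsics" (3x3 intrinsics, pixels), "R" (3x3) and "t" (3): a world point X has camera coordinates R X + t. Camera axes: x right, y down, z forward; pixel columns grow to the right and rows downward; lengths in m; the calibration is good to about 2 mm. A picture is of the moment at which its call begins. There is no depth.
- ctrl.finish_job(): hands the job in; it is judged then, once.
The state is a dict: "t": time; "q": joint angles; "dq": joint speeds; "joint_efforts": joint torques, N m; "position": TCP position; "tool_rot": TCP orientation; "ft_force": force on the tool from outside, world axes, zero at the start; "moment": the same for the moment, N m; "width": opening from 0.0 (shut) to 1.0 (fully open); "grasp_force": force on a finger pad.
Only numpy, scipy, OpenCV 4.12 (cv2) and the standard library are available. Lean on these libraries where they do the work, as an engineer would, in place of code of your own. Each camera call takes 0.05 s, during which the arm holds its last target. There are 200 camera calls.

## Working session

There is one attempt and no reset: what is moved stays moved. The work goes in short steps, Python scripts to look and compute and a tool call to move; the robot and the scene stay as the last step left them, time stands still between calls to the robot, and variables do not carry over. Pictures are saved under pics/ and viewed, at most 10 in all, crops included, and the job is handed in when it is done.

Besides the shell and the picture viewer there is one more tool, called after "Request:" as name(argument=value, ...) on one line, values as JSON. jog_arm: Moves the arm, as the interface text tells. Its arguments: {"type":"object","properties":{"series":{"type":"array","items":{"type":"array"}},"grip_force":{"type":"number"}},"required":["series"]}

```bash
mkdir -p pics; python3 - <<'E'
from bench import ctrl,cams
import cv2,numpy as np,pickle
s=ctrl.observe();print(s)
for n in("top","scene"):
    c=cams.capture(n);cv2.imwrite(f"pics/{n}0.png",c["image"]);pickle.dump(c,open(f"{n}0.pkl","wb"))
    print(n,c["intrinsics"].tolist(),(-c["R"].T@c["t"]).round(3),c["R"].round(3).tolist())
E
```

```text
{'t': 0.0, 'q': array([ 1.06571288e+00,  3.81183283e-01,  1.29822302e+00,  2.02896120e-05,
        1.46358206e+00, -2.15304907e-01]), 'dq': array([ 0.00113931,  0.00056917, -0.00064503,  0.0009942 , -0.00080227,
        0.00037758]), 'joint_efforts': array([ 2.78635048e-05, -4.37929237e+01, -2.24562174e+01,  7.14043924e-02,
        3.51925520e-02, -9.66401853e-05]), 'position': array([0.15702593, 0.52683215, 0.23815732]), 'tool_rot': array([-4.53521687e-01, -3.10816813e+00,  2.04019100e-03]), 'ft_force': array([ 0.10295376, -0.75990778,  0.53589685]), 'moment': array([ 0.00066364, -0.03855056, -0.0049879 ]), 'grasp_force': 0.0, 'width': 1.0007332324019393}
top [[404.2440132824403, 0.0, 278.18963485715796], [0.0, 404.2440132824403, 215.60007701288868], [0.0, 0.0, 1.0]] [0.477 0.021 1.323] [[0.025, -1.0, -0.004], [-0.998, -0.025, -0.052], [0.052, 0.005, -0.999]]
scene [[533.8483689676669, 0.0, 276.4756919974164], [0.0, 533.8483689676669, 202.47985583457628], [0.0, 0.0, 1.0]] [0.918 0.568 1.167] [[-0.814, 0.58, -0.014], [0.498, 0.686, -0.53], [-0.298, -0.438, -0.848]]
```

View pics/top0.png

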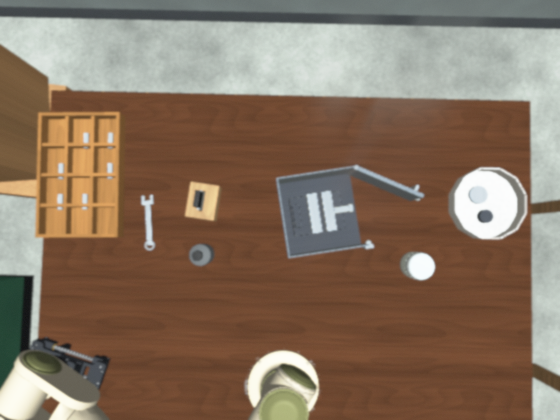

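View pics/scene0.png

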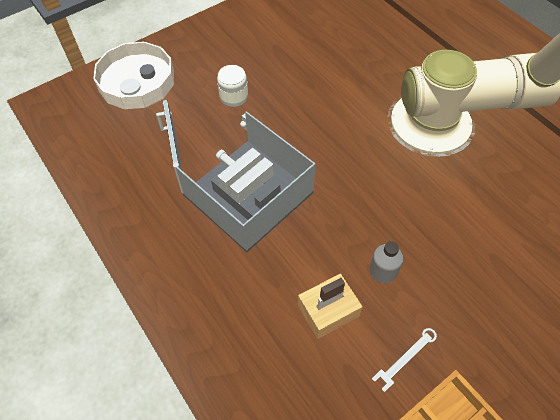

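```bash
python3 - <<'E'
import cv2,numpy as np
t=cv2.imread("pics/top0.png");s=cv2.imread("pics/scene0.png")
def crop(im,x0,y0,w,h,k,step=10):
    c=cv2.resize(im[y0:y0+h,x0:x0+w],None,fx=k,fy=k,interpolation=cv2.INTER_CUBIC)
    for x in range(-(-x0//step)*step,x0+w,step):
        cv2.line(c,(int((x-x0+.5)*k),0),(int((x-x0+.5)*k),5),(0,255,255),1);cv2.putText(c,str(x),(int((x-x0+.5)*k),15),0,.35,(0,255,255))
    for y in range(-(-y0//step)*step,y0+h,step):
        cv2.line(c,(0,int((y-y0+.5)*k)),(5,int((y-y0+.5)*k)),(0,255,255),1);cv2.putText(c,str(y),(7,int((y-y0+.5)*k)),0,.35,(0,255,255))
    return c
a=crop(t,175,175,50,75,8);b=crop(s,290,265,80,120,5)
cv2.imwrite("pics/block.png",np.hstack([a,b]))
cv2.imwrite("pics/guardtop.png",crop(t,270,155,160,110,5))
cv2.imwrite("pics/guardsc.png",crop(s,155,95,165,160,3.7))
E
```

```text
(no output)
```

View pics/block.png

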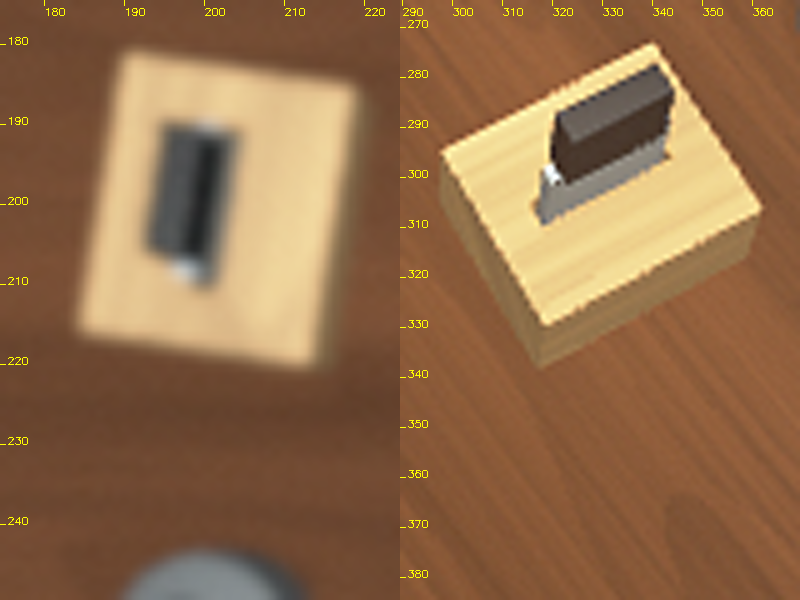

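View pics/guardtop.png

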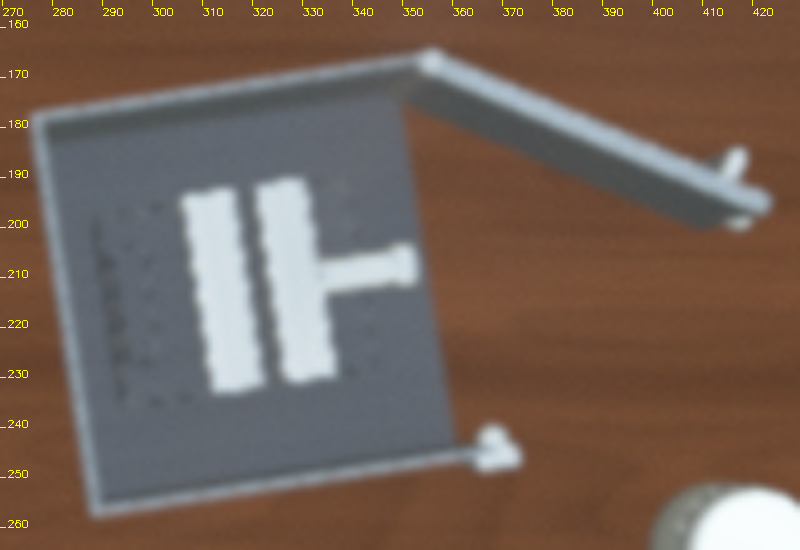

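View pics/guardsc.png

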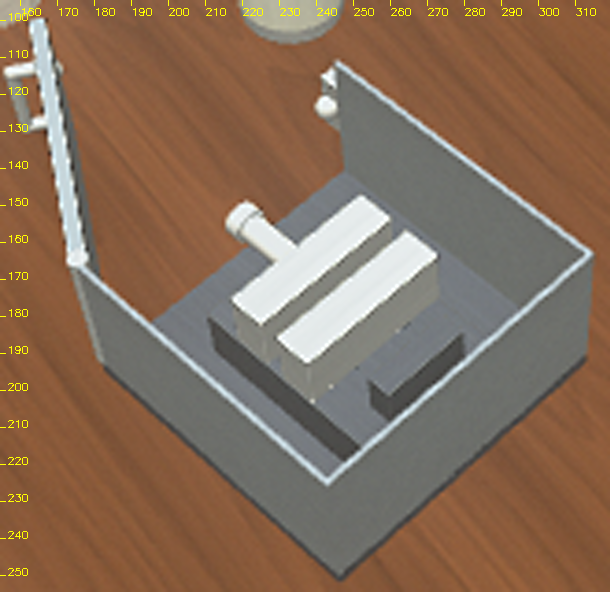

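The block's top corners are at about top px (190,181)–(214,220), with the grip at about (196,199). The jaws are centred near top px (321,211). The door runs from its hinge at (356,167) to its tip at (423,195). I'll fit the poses from these points in both views.

```bash
cat > fit.py <<'E'
import numpy as np,pickle
from scipy.optimize import least_squares
C={n:pickle.load(open(f"{n}0.pkl","rb")) for n in("top","scene")}
def proj(c,X):
    p=(c["R"]@X.T).T+c["t"]; p=p@c["intrinsics"].T; return p[:,:2]/p[:,2:]
def place(p,L):
    a=p[2];R=np.array([[np.cos(a),-np.sin(a),0],[np.sin(a),np.cos(a),0],[0,0,1]])
    return L@R.T+[p[0],p[1],0]
def fit(obs,x0):  # obs: list of (cam, local pts, px)
    f=lambda p:np.concatenate([(proj(C[c],place(p,L))-u).ravel() for c,L,u in obs])
    r=least_squares(f,x0,loss="soft_l1"); return r.x,np.sqrt(np.mean(r.fun**2) if len(r.fun) else 0)
E
python3 - <<'E'
from fit import *
A=np.array
def mk(cam,k,o,z,rows): # rows: X,Y mm, u,v display ; optional z
    r=A([(*q,z) if len(q)==4 else q for q in rows],float)
    return cam,np.c_[r[:,:2],r[:,4]]/1000,r[:,2:4]/k+A(o)-.5
J=[mk("top",5,(270,155),110,[(60,37,182,196),(60,7,233,188),(-60,7,265,386),(-60,37,213,393),(60,-7,256,187),(60,-37,303,179),(-60,-37,337,376),(-60,-7,286,383),(120,120,35,116,130),(-120,120,95,515,130)]),
 mk("scene",3.7,(155,95),110,[(60,-37,233,299),(60,-7,264,324),(-60,-7,390,216),(-60,-37,361,195),(60,7,278,338),(60,37,309,362),(-60,37,437,256),(-60,7,406,232),(120,120,327,483,130),(-120,120,591,253,130),(120,120,341,578,0)])]
S=[mk("top",8,(175,175),60,[(55,45,122,52),(55,-45,357,85),(-55,-45,312,366),(-55,45,80,330)]),
 mk("scene",5,(290,265),60,[(55,-45,41,152),(-55,-45,255,43),(-55,45,362,208),(55,45,145,325)])]
B=[mk("top",8,(175,175),145,[(25,8,162,122),(-25,8,147,250),(-25,-8,187,258),(25,-8,202,126)]),
 mk("scene",5,(290,265),145,[(25,-8,156,106),(25,8,175,139),(-25,8,274,92),(-25,-8,255,64)])]
for n,o,x0 in(("guard",J,[.5,-.1,.1]),("stand",S,[.5,.25,0]),("blade",B,[.5,.25,0])):
    for w in(o,o[:1],o[1:]):
        p,e=fit(w,x0);print(n,p.round(4),"rms",e.round(2))
    if n=="guard": G=fit(o,x0)[0]
# door
h=place(G,A([[.115,-.12,0]]))[0]
D=[mk("top",5,(270,155),130,[(-216,0,768,203)]),mk("scene",3.7,(155,95),130,[(-216,0,37,22)])]
for w in(D,D[:1],D[1:]):
    f=lambda a:np.concatenate([(proj(C[c],place([h[0],h[1],G[2]+a[0]],L))-u).ravel() for c,L,u in w])
    r=least_squares(f,[.8]);print("door",r.x,r.fun.round(1))
print("hinge",h)
E
```

```text
guard [ 0.5542 -0.1023  0.1807] rms 0.57
guard [ 0.5553 -0.1031  0.1766] rms 0.25
guard [ 0.5534 -0.1017  0.1808] rms 0.61
stand [ 0.5828  0.2694 -0.1251] rms 0.5
stand [ 0.5841  0.2677 -0.1202] rms 0.35
stand [ 0.5821  0.2701 -0.1284] rms 0.17
blade [ 0.5823  0.2685 -0.1435] rms 0.74
blade [ 0.5835  0.2672 -0.0822] rms 0.31
blade [ 0.5815  0.2691 -0.1749] rms 0.69
door [1.00887817] [-0.1  0.7 -0.8 -1. ]
door [1.01827924] [0.1 0. ]
door [1.00179724] [-0.2 -1.1]
hinge [ 0.68892764 -0.19971088  0.        ]
```

Request:
jog_arm(series=[[8.8,[1.6,-1.0,0],0.01],[8.8,[3.0,-1.8,0],0.015],[8.8,[4.0,-2.4,0],0.02],[8.8,[4.0,-2.4,0],0.02],[8.8,[4.0,-2.4,0],0.02],[8.8,[4.0,-2.4,0],0.02],[8.8,[4.0,-2.4,0],0.02],[8.8,[4.0,-2.4,0],0.02],[8.8,[4.0,-2.4,0],0.02],[8.8,[4.0,-2.4,0],0],[8.8,[3.0,-2.2,0],0],[8.8,[2.0,-1.4,0],0],[8.8,[1.0,-0.6,0],0],[8.8,[0,0,0],0],[8.8,[0,0,0],0]], grip_force=30)

```text
t: 1.98
position: [0.5824, 0.2658, 0.2388]
tool_rot: [-0.194, -3.135, -0.0]
ft_force: [-0.3, -0.8, -0.1]
width: 0.995
grasp_force: 0.0
```

```bash
python3 - <<'E'
from bench import ctrl,cams
import cv2,numpy as np,pickle
from fit import proj,place
c=cams.capture("wrist");pickle.dump(c,open("wrist1.pkl","wb"))
im=cv2.resize(c["image"],(800,600),interpolation=cv2.INTER_CUBIC)
def poly(L,col):
    p=(proj(c,place([.583,.269,-.125],np.array(L,float)/1000))+.5)*800/560-.5
    print(p.round(0).tolist()); cv2.polylines(im,[p.round().astype(int)],True,col,1)
poly([(25,8,145),(25,-8,145),(-25,-8,145),(-25,8,145)],(0,255,0))
poly([(55,45,60),(55,-45,60),(-55,-45,60),(-55,45,60)],(0,0,255))
cv2.imwrite("pics/w1.png",im)
E
```

```text
[[418.0, 358.0], [388.0, 358.0], [388.0, 266.0], [419.0, 267.0]]
[[464.0, 350.0], [339.0, 349.0], [333.0, 193.0], [471.0, 193.0]]
```

View pics/w1.png

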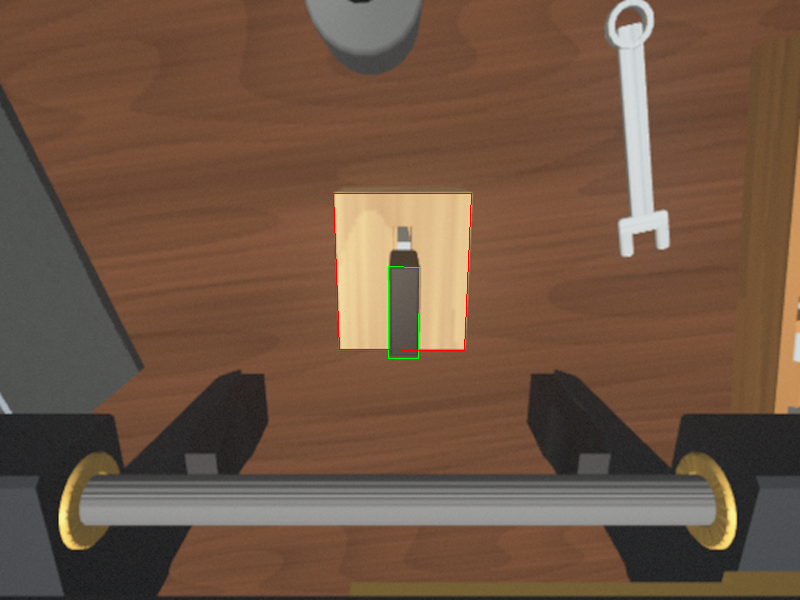

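The wrist view matches the fit to a pixel: grip at (388–419, 266–358), block at (333–471, 193–350). I'll go down and grasp.

Request:
jog_arm(series=[[8.8,[0.05,0.3,-1.5],0],[8.8,[0,0,-3],0],[8.8,[0,0,-3],0],[8.8,[0,0,-3],0],[8.8,[0,0,-2],0],[8.8,[0,0,-1.1],0],[8.8,[0,0,0],0],[8.8,[0,0,0],0],[0.5,[0,0,0],0],[0.5,[0,0,0],0],[0.5,[0,0,0],0],[0.5,[0,0,0],0],[0.5,[0,0,0],0],[0.5,[0,0,0],0],[0.5,[0,0,0],0],[0.5,[0,0,0],0]], grip_force=35)

```text
t: 4.03
position: [0.5837, 0.268, 0.1027]
tool_rot: [-0.196, -3.135, 0.0]
ft_force: [-0.7, -1.1, -0.5]
width: 0.178
grasp_force: 35.0
```

Request:
jog_arm(series=[[0.5,[0,0,0.7],0],[0.5,[0,0,1.5],0],[0.5,[0,0,2],0],[0.5,[0,0,2.5],0],[0.5,[0,0,3],0],[0.5,[0,0,3],0],[0.5,[0,0,2.5],0],[0.5,[0,0,1.3],0],[0.5,[0,0,0.5],0],[0.5,[0,0,0],0]])

```text
t: 5.28
position: [0.5835, 0.268, 0.2723]
tool_rot: [-0.196, -3.135, 0.0]
ft_force: [-0.2, 0.4, -2.1]
width: 0.177
grasp_force: 35.0
```

Request:
jog_arm(series=[[0.5,[-0.05,-1.0,0],0.01],[0.5,[-0.2,-2.0,0],0.02],[0.5,[-0.2,-3,0],0.03],[0.5,[-0.3,-3.5,0],0.03],[0.5,[-0.3,-3.5,0],0.03],[0.5,[-0.3,-3.5,0],0.03],[0.5,[-0.3,-3.5,0],0.03],[0.5,[-0.3,-3.5,0],0.03],[0.5,[-0.3,-3.5,0],0.03],[0.5,[-0.3,-3.5,0],0.03],[0.5,[-0.2,-3,0],0.02],[0.5,[-0.1,-2,0],0.013],[0.5,[-0.1,-1,0],0],[0.5,[0,-0.5,0],0],[0.5,[0,0,0],0],[0.5,[0,0,0],0]])

```text
t: 7.28
position: [0.5542, -0.1014, 0.2727]
tool_rot: [0.281, -3.129, -0.0]
ft_force: [0.2, -0.1, -2.0]
width: 0.179
grasp_force: 35.0
```

```bash
cat > look.py <<'E'
from bench import ctrl,cams
import cv2,numpy as np,pickle,sys
from fit import *
from scipy.spatial.transform import Rotation
s=ctrl.observe();P=s["position"];Rt=Rotation.from_rotvec(s["tool_rot"]).as_matrix()
print(P.round(4),"yaw",round(float(np.arctan2(-Rt[0,1],Rt[1,1])),4),"tilt",Rt[:,2].round(4),s["ft_force"].round(1),s["width"],s["grasp_force"])
E
python3 - <<'E'
from look import *
for n in("top","scene","wrist"):
    c=cams.capture(n);pickle.dump(c,open(n+"2.pkl","wb"));cv2.imwrite(f"pics/{n}2.png",c["image"])
    g=[.5545,-.1024,.179]
    for nm,z in(("centre jaws",.11),):
        p=proj(c,place(g,np.array([[0,0,z],[.06,.007,z],[-.06,.007,z]])));print(n,p.round(1).tolist())
t=cv2.imread("pics/scene2.png")[90:240,170:320];w=cv2.imread("pics/wrist2.png")
cv2.imwrite("pics/m2.png",np.hstack([cv2.resize(t,(400,400),interpolation=2),cv2.resize(w,(400,300)).copy() if 0 else np.vstack([cv2.resize(w,(400,300)),np.zeros((100,400,3),np.uint8)])]))
E
```

```text
[ 0.5542 -0.1014  0.2727] yaw 0.1789 tilt [-0.e+00  1.e-04 -1.e+00] [ 0.2 -0.1 -2. ] 0.17949334904727704 34.959017742366996
top [[321.2, 211.9], [315.8, 192.6], [322.1, 232.0]]
scene [[244.5, 169.0], [228.4, 185.5], [264.0, 156.3]]
wrist [[276.4, 196.3], [283.5, 255.2], [284.3, 130.4]]
```

```bash
python3 - <<'E'
from look import *
out=[]
for n,(x0,y0,w,h,k) in(("wrist",(195,90,160,240,2.5)),("scene",(170,90,160,240,2.5))):
    c=pickle.load(open(n+"2.pkl","rb"));im=cv2.resize(c["image"],None,fx=k,fy=k,interpolation=2)
    def poly(g,L,col):
        p=(proj(c,place(g,np.array(L,float)/1000))+.5)*k-.5;cv2.polylines(im,[p.round().astype(int)],True,col,1)
    g=[.5545,-.1024,.179]
    for a in(1,-1): poly(g,[(60,7*a,110),(60,37*a,110),(-60,37*a,110),(-60,7*a,110)],(0,0,255))
    b=[P[0]-.0005,P[1],.179];z=P[2]*1000-88
    poly(b,[(28,2.5,z),(28,-2.5,z),(-28,-2.5,z),(-28,2.5,z)],(0,255,0))
    out.append(im[int(y0*k):int((y0+h)*k),int(x0*k):int((x0+w)*k)])
cv2.imwrite("pics/m3.png",np.hstack(out))
E
```

```text
[ 0.5542 -0.1015  0.2728] yaw 0.1789 tilt [ 1.e-04 -0.e+00 -1.e+00] [-0.6 -0.3 -1.7] 0.17939744396092122 34.959082707355265
```

View pics/m3.png

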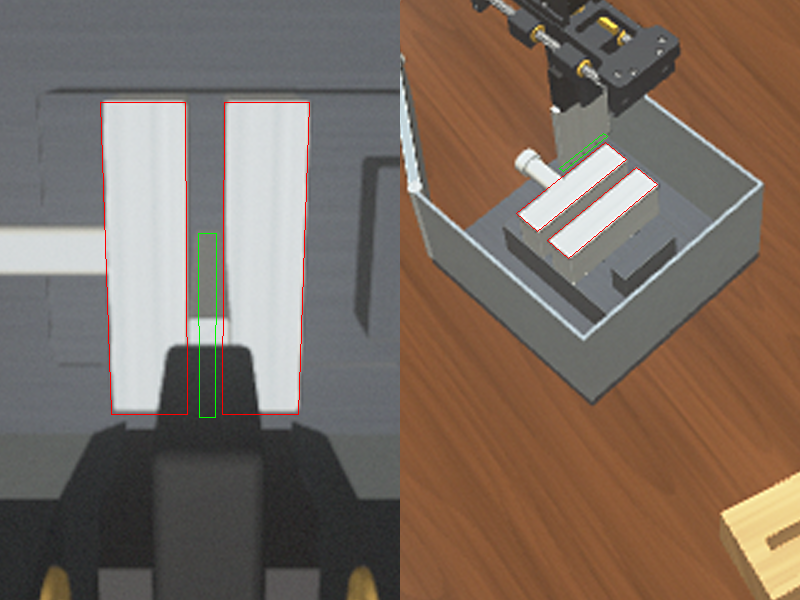

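The overlaid jaws fit the wrist view (gap at columns 187–224), and the blade's lower end (198–216) lies within it, about 1 mm off-centre. I'll shift it and lower.

Request:
jog_arm(series=[[0.5,[0.03,-0.1,-1],0],[0.5,[0,0,-2],0],[0.5,[0,0,-2],0],[0.5,[0,0,-1],0],[0.5,[0,0,-0.6],0],[0.5,[0,0,-0.6],0],[0.5,[0,0,-0.6],0],[0.5,[0,0,-0.6],0],[0.5,[0,0,0],0]])

```text
t: 8.55
position: [0.5543, -0.1029, 0.1883]
tool_rot: [0.279, -3.128, -0.001]
ft_force: [0.1, -0.6, -1.7]
width: 0.178
grasp_force: 35.0
```

Request:
jog_arm(series=[[0.5,[0,0.05,-0.6],0],[0.5,[0,0,-0.6],0],[0.5,[0,0,-0.6],0],[0.5,[0,0,-0.6],0],[0.5,[0,0,-0.6],0],[0.5,[0,0,-0.3],0],[0.5,[0,0,0],0],[0.5,[0,0,0],0]])

```text
t: 9.55
position: [0.5546, -0.1025, 0.156]
tool_rot: [-0.279, 3.129, -0.0]
ft_force: [-0.3, 0.2, -0.5]
width: 0.178
grasp_force: 35.0
```

Request:
jog_arm(series=[[0.5,[0,0,-0.2],0],[0.5,[0,0,-0.2],0],[0.5,[0,0,-0.1],0],[0.5,[0,0,-0.1],0],[0.5,[0,0,0],0]])

```text
t: 10.18
position: [0.5544, -0.1024, 0.1497]
tool_rot: [0.28, -3.129, -0.0]
ft_force: [-0.3, -0.4, -1.4]
width: 0.177
grasp_force: 35.0
```

Request:
jog_arm(series=[[0.5,[0,0,-0.1],0],[0.5,[0,0,-0.1],0],[0.5,[0,0,0],0]])

```text
t: 10.55
position: [0.5545, -0.1025, 0.1478]
tool_rot: [-0.279, 3.129, -0.0]
ft_force: [1.0, -0.2, -1.9]
width: 0.178
grasp_force: 35.0
```

Request:
jog_arm(series=[[0.5,[0,0,-0.1],0],[0.5,[0,0,0],0],[0.5,[0,0,-0.1],0],[0.5,[0,0,0],0]])

```text
t: 11.05
position: [0.5547, -0.1025, 0.1476]
tool_rot: [-0.28, 3.127, -0.002]
ft_force: [-3.3, 0.1, 13.3]
width: 0.179
grasp_force: 34.9
```

Contact with the bed at z = 0.1476. I'll ease off, then release.

Request:
jog_arm(series=[[0.5,[0,0,0.1],0],[0.5,[0,0,0],0],[2.0,[0,0,0],0],[3.5,[0,0,0],0],[5.0,[0,0,0],0],[5.0,[0,0,0],0],[5.0,[0,0,0],0],[5.0,[0,0,0],0],[5.0,[0,0,0],0]])

```text
t: 12.18
position: [0.5545, -0.1025, 0.1467]
tool_rot: [-0.28, 3.129, 0.0]
ft_force: [-0.0, 0.5, 0.5]
width: 0.567
grasp_force: 0.0
```

```bash
python3 - <<'E'
from look import *
g=[.5545,-.1024,.179]
c0=cams.capture("wrist");c1=cams.capture("scene")
a=cv2.resize(c0["image"],(400,300));b=cv2.resize(c1["image"][90:210,170:330],(400,300),interpolation=2)
cv2.imwrite("pics/m4.png",np.hstack([a,b]))
h=place(g,np.array([[.115,-.12,0]]))[0]
for th in(1.01,.8,.6,.4,.2,.1,.05,0,-.03):
    d=[h[0],h[1],g[2]+th];print(th,"push pt",place(d,np.array([[-.14,-.006,.109],[-.17,-.006,.109]]))[:,:2].round(4).tolist(),"tip",place(d,np.array([[-.216,-.006,.1]]))[0].round(3))
E
```

```text
[ 0.5545 -0.1025  0.1467] yaw 0.1782 tilt [ 0.  0. -1.] [-0.   0.5  0.5] 0.5673812480570838 0.0
1.01 push pt [[0.6424, -0.3322], [0.6313, -0.36]] tip [ 0.614 -0.403  0.1  ]
0.8 push pt [[0.6159, -0.3195], [0.5992, -0.3444]] tip [ 0.574 -0.383  0.1  ]
0.6 push pt [[0.5936, -0.3026], [0.5723, -0.3237]] tip [ 0.54  -0.356  0.1  ]
0.4 push pt [[0.5751, -0.2816], [0.55, -0.2981]] tip [ 0.512 -0.323  0.1  ]
0.2 push pt [[0.5612, -0.2574], [0.5333, -0.2685]] tip [ 0.491 -0.285  0.1  ]
0.1 push pt [[0.5561, -0.2443], [0.5273, -0.2526]] tip [ 0.483 -0.265  0.1  ]
0.05 push pt [[0.554, -0.2376], [0.5248, -0.2444]] tip [ 0.48  -0.255  0.1  ]
0 push pt [[0.5523, -0.2308], [0.5228, -0.2362]] tip [ 0.478 -0.244  0.1  ]
-0.03 push pt [[0.5515, -0.2267], [0.5218, -0.2312]] tip [ 0.476 -0.238  0.1  ]
```

View pics/m4.png

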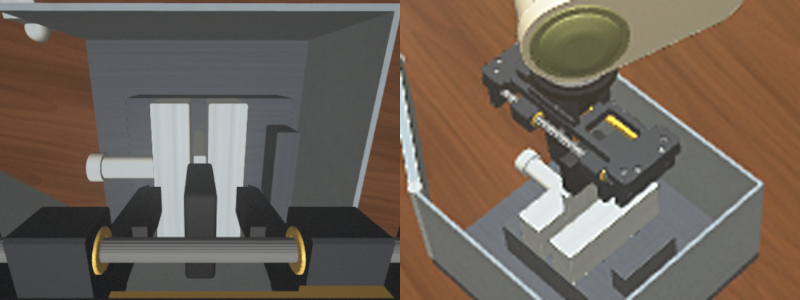

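The blade stands in the gap, free between the open fingers. In the wrist half of the picture its grip is at about (200,215), between the jaws at columns 152–245. I'll lift clear, swing over the door and straddle it, so that the outer finger can draw it in.

Request:
jog_arm(series=[[5.0,[0,0,0.5],0],[5.0,[0,0,1.0],0],[5.0,[0,0,2.0],0],[5.0,[0,0,2.5],0],[5.0,[0,0,2.0],0],[5.0,[0,0,1.0],0],[5.0,[0,0,0],0]])

```text
t: 13.15
position: [0.5546, -0.1025, 0.2373]
tool_rot: [-0.28, 3.128, -0.001]
ft_force: [-0.7, -0.3, -0.5]
width: 0.566
grasp_force: 0.0
```

Request:
jog_arm(series=[[5.0,[0.2,-0.7,0],-0.08],[5.0,[0.5,-1.5,0],-0.15],[6.0,[0.55,-1.7,0],-0.16],[6.0,[0.6,-1.8,0],-0.16],[6.0,[0.6,-1.8,0],-0.16],[6.0,[0.6,-1.8,0],-0.16],[6.0,[0.6,-1.8,0],-0.16],[6.0,[0.6,-1.8,0],-0.16],[6.0,[0.6,-1.8,0],-0.16],[6.0,[0.6,-1.8,0],-0.16],[6.0,[0.6,-1.8,0],-0.16],[6.0,[0.6,-1.8,0],-0.16],[6.0,[0.5,-1.35,0],-0.16],[6.0,[0.3,-1.0,0],-0.14],[6.0,[0,0,0],0],[6.0,[0,0,0],0]])

```text
t: 15.15
position: [0.6288, -0.3265, 0.2362]
tool_rot: [-2.598, -1.764, 0.0]
ft_force: [0.1, -0.2, -0.0]
width: 0.682
grasp_force: 0.0
```

```bash
python3 - <<'E'
from look import *
print(s["q"].round(2))
c=cams.capture("wrist");c1=cams.capture("scene")
a=cv2.resize(c["image"],(480,360));g=[.5545,-.1024,.179]
h=place(g,np.array([[.115,-.12,0]]))[0]
p=proj(c,place([h[0],h[1],g[2]+1.01],np.array([[-.216,-.006,.13],[-.216,.006,.13],[0,.006,.13],[0,-.006,.13]])))*480/560
cv2.polylines(a,[p.round().astype(int)],True,(0,0,255),1)
b=cv2.resize(c1["image"][60:210,140:270],(312,360),interpolation=2)
cv2.imwrite("pics/m5.png",np.hstack([a,b]))
E
```

```text
[ 0.6288 -0.3265  0.2362] yaw -1.9488 tilt [-8.e-04  7.e-04 -1.e+00] [ 0.1 -0.2 -0. ] 0.6819482008174995 0.0
[-0.65  0.68  0.77  0.    1.69 -0.27]
```

View pics/m5.png

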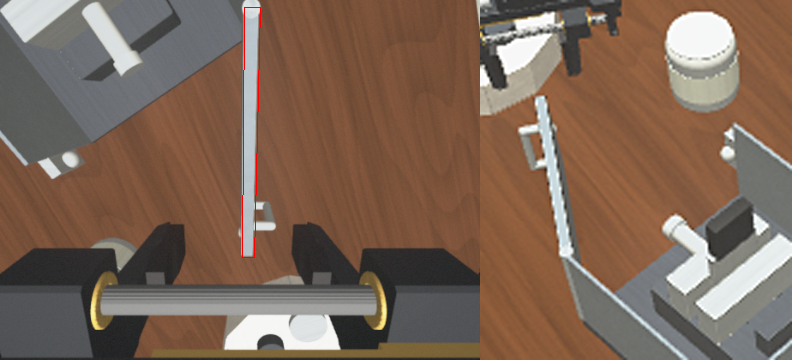

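The wrist view shows the door as modelled, about 1.0 rad, its top edge running from (250,8) to (248,255) with a finger on either side of its line. The scene half shows the blade standing in the jaws at about (730,235). I'll lower astride the door and draw it in.

Request:
jog_arm(series=[[6.0,[0,0,-1.5],0],[6.0,[0,0,-3],0],[6.0,[0,0,-3],0],[6.0,[0,0,-3],0],[6.0,[0,0,-2],0],[6.0,[0,0,-1.5],0],[6.0,[0,0,0],0]])

```text
t: 16.12
position: [0.6285, -0.3265, 0.0954]
tool_rot: [-2.6, -1.76, 0.001]
ft_force: [0.4, 1.3, -0.2]
width: 0.678
grasp_force: 0.0
```

Request:
jog_arm(series=[[6.0,[-0.5,0.2,0],0],[6.0,[-0.5,0.2,0],0],[6.0,[-0.5,0.2,0],-0.02],[6.0,[-0.5,0.35,0],-0.05],[6.0,[-0.5,0.4,0],-0.05],[6.0,[-0.5,0.4,0],-0.05],[6.0,[-0.5,0.4,0],-0.05],[6.0,[-0.45,0.4,0],-0.04],[6.0,[-0.4,0.4,0],-0.04],[6.0,[-0.4,0.5,0],-0.04],[6.0,[-0.4,0.5,0],-0.04],[6.0,[-0.4,0.5,0],-0.05],[6.0,[-0.35,0.5,0],-0.04],[6.0,[-0.3,0.5,0],-0.04],[6.0,[-0.2,0.3,0],0],[6.0,[0,0,0],0]])

```text
t: 18.12
position: [0.5648, -0.2693, 0.097]
tool_rot: [2.961, 1.048, 0.0]
ft_force: [-0.1, -0.4, -0.2]
width: 0.682
grasp_force: 0.0
```

Request:
jog_arm(series=[[6.0,[-0.1,0.1,1],0],[6.0,[0,0,2],0],[6.0,[0,0,2.5],0],[6.0,[0,0,2],0],[3.0,[0.6,-0.8,0.5],0],[0,[1.0,-1.2,0],0],[0,[1.2,-1.5,0],0],[0,[1.2,-1.5,0],0],[0,[0.8,-0.9,0],0],[0,[0,0,0],0],[0,[0,0,0],0],[0,[0,0,-1.5],0],[0,[0,0,-2.5],0],[0,[0,0,-2.5],0],[0,[0,0,-1.5],0],[0,[0,0,0],0]])

```text
t: 20.12
position: [0.6115, -0.327, 0.0955]
tool_rot: [-2.96, -1.047, 0.002]
ft_force: [0.6, -0.5, 0.6]
width: 0.008
grasp_force: 0.0
```

Request:
jog_arm(series=[[0,[-0.4,0.5,0],0],[0,[-0.6,0.8,0],0],[0,[-0.6,0.8,0],0],[0,[-0.5,0.5,0],-0.05],[0,[-0.5,0.5,0],-0.05],[0,[-0.5,0.5,0],-0.05],[0,[-0.45,0.55,0],-0.05],[0,[-0.35,0.55,0],-0.05],[0,[-0.35,0.55,0],-0.05],[0,[-0.35,0.55,0],-0.05],[0,[-0.3,0.5,0],-0.05],[0,[0,0,0],-0.1],[0,[0,0,0],0]])

```text
t: 21.75
position: [0.5628, -0.264, 0.0972]
tool_rot: [3.128, 0.284, 0.001]
ft_force: [0.7, -0.1, -0.1]
width: 0.008
grasp_force: 0.0
```

Request:
jog_arm(series=[[0,[-0.1,0.25,0],0],[0,[-0.1,0.25,0],0],[0,[-0.1,0.25,0],0],[0,[-0.1,0.25,0],0]])

```text
t: 22.25
position: [0.5599, -0.2559, 0.0971]
tool_rot: [3.125, 0.282, 0.004]
ft_force: [6.0, -7.5, -2.3]
width: 0.005
grasp_force: 3.8
```

Request:
jog_arm(series=[[0,[-0.05,0.2,0],0],[0,[-0.05,0.2,0],0],[0,[0,0,0],0]])

```text
t: 22.62
position: [0.558, -0.2504, 0.0969]
tool_rot: [3.129, 0.283, 0.0]
ft_force: [1.0, -1.1, 0.0]
width: 0.001
grasp_force: 0.5
```

Request:
jog_arm(series=[[0,[-0.05,0.15,0],0],[0,[-0.05,0.15,0],0],[0,[0,0,0],0]])

```text
t: 23.0
position: [0.5566, -0.247, 0.0966]
tool_rot: [-3.128, -0.282, 0.001]
ft_force: [0.2, 0.1, -0.4]
width: 0.004
grasp_force: 0.0
```

Request:
jog_arm(series=[[0,[0.2,-1,0],0],[0,[0.4,-2,0],0],[0,[0.5,-2.5,0],0],[0,[0.2,-1,0],0],[0,[0,0,2],0],[0,[0,0,4],0],[0,[0,0,5],0],[0,[0,0,3],0],[0,[0,-2,1],0],[0,[0,-4,0],0],[0,[0,-4,0],0],[0,[0,-2,0],0],[0,[0,0,0],0],[0,[0,0,0],0]])

```text
t: 24.75
position: [0.5701, -0.4315, 0.2468]
tool_rot: [-3.128, -0.283, 0.0]
ft_force: [-0.2, 1.1, 0.5]
width: 0.003
grasp_force: 0.0
```

```bash
python3 - <<'E'
from look import *
g=[.5545,-.1024,.179];h=place(g,np.array([[.115,-.12,0]]))[0];out=[]
for n,(x0,y0,w,hh),k in(("scene",(155,90,165,165),2.4),("top",(265,150,165,165),2.4)):
    c=cams.capture(n);im=cv2.resize(c["image"],None,fx=k,fy=k,interpolation=2)
    def poly(p,L,col):
        q=(proj(c,place(p,np.array(L)))+.5)*k-.5;cv2.polylines(im,[q.round().astype(int)],True,col,1)
    poly([h[0],h[1],g[2]],[[-.216,-.006,.13],[-.216,.006,.13],[0,.006,.13],[0,-.006,.13]],(0,0,255))
    poly(g,[[-.025,-.008,.19],[-.025,.008,.19],[.025,.008,.19],[.025,-.008,.19]],(0,255,0))
    out.append(im[int(y0*k):int((y0+hh)*k),int(x0*k):int((x0+w)*k)])
cv2.imwrite("pics/end.png",np.hstack(out))
E
```

```text
[ 0.5701 -0.4315  0.2468] yaw -2.9611 tilt [-1.e-04  5.e-04 -1.e+00] [-0.2  1.1  0.5] 0.003192554930254043 0.0
```

View pics/end.png

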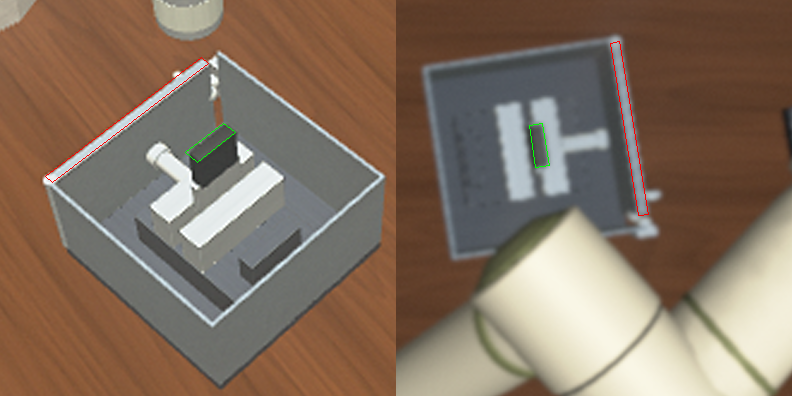

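The door's top edge lies on the overlay of the shut door, (50,182)–(207,62) in the scene half, and the force fell away as the catch snapped. The grip lies on its predicted outline around (210,143). I'll hand in.

```bash
python3 -c "
from bench import ctrl
print(ctrl.finish_job())"
```

```text
the job is handed in; nothing more can be done
None
```

The blade stands released on the vice bed, the door is shut on its catch, I kept the arm clear of the bottle, tin and wrench, and the job is handed in at about 25 s of the 54 s allowed; no verdict was returned.

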